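# Lever open the specimen nest and load its spacer

### The arm

A 6-joint arm with a two-finger parallel gripper is mounted at the origin on the work surface. World frame = base frame: x ahead of the robot, y to its left, z up, the work surface at z = 0. Lengths are in mm, angles in rad, forces in N, time in s.
With the tool pointing down it reaches from about 350 to 875 mm from the base axis. Payload 4.2 kg.
Tool frame: the origin (TCP) lies midway between the tips of the shut fingers; the grasp point (between the pads) lies 19 mm behind it (arm.tcp_to_grasp is the distance from the TCP to the grasp point, in mm); z points along the fingers, y is the line along which they close (so a half turn about z gives the same grasp; the last joint's range is limited). The gripper opens to 85 mm and grips with 20 to 120 N. Pads are 22 mm wide; open, the fingers measure 114 mm over their backs; the gripper's body (76 mm by 85 mm) begins 54 mm behind the grasp point. The pads swing forward as they close: fully open they stand 13 mm farther back than shut.
Start: joints at [-1.053, 0.385, 0.008, 0, -1.194, -0.259], TCP at [159.967, -604.16, 231.312] pointing down, gripper open.
Joint ranges: [-3.14, 3.14], [-1.21, 2.06], [-1.07, 1.41], [-3.16, 2.05], [-2.99, -0.16], [-3.1, 3.1]. Speed limits (rad/s): [2.79, 2.79, 3.14, 3.14, 3.14, 3.14].

### API

Orientations are given as a unit quaternion [x, y, z, w].
In Python, from bench import arm, get_image gives the robot as it stands.
- The arm moves only by the tool drive_tool, never from a script. Its argument "deltas" is a list of rows, each a list of 2 entries, a list of its own where there are three numbers: the shift along the tool's x, y, z in cm, then the turn, a rotation vector about the tool's x, y, z in degrees. In form: [[[x, y, z], [ax, ay, az]], ...]. A call has 1 to 12 rows; each row shifts and turns the commanded pose from where the row before left it, along the tool's axes as they then stand; what a row does not reach is not made up. A row lasts 1/10 s, in which the tool goes at most 50 mm and 8.59 degrees, less where a joint would pass 70% of its speed; a pose out of reach is approached as far as the arm can. A call with a gripper value outside its range is refused whole. "claw" is the finger opening in cm, from 0 to 8.54, set as the call begins (left out, the last holds). The fingers move at their own pace and stop on an object; the grip force is fixed at half the most. Time passes only in rows, so rows that do not move let the fingers close. It gives the time, the measured TCP pose, the force, the opening and the grip force at its end, in the units of the state.
- arm.read_state(): the state, without advancing time (a new reading comes with each control period).
- get_image(name): name is "scene" or "side" or "wrist"; returns a dict with "img" (420x560x3 uint8, red, green, blue), "fx", "fy", "cx", "cy" (pixels), "eye" and "orientation" of the camera in the world; the wrist camera has in their place "mount" (4x4, takes a point from camera to tool coordinates, whose origin is the TCP and whose axes are the flange's). Camera axes: x right, y down, z forward; pixel columns grow to the right and rows downward; lengths in mm; the calibration is good to about 2 mm. A picture is of the moment at which its call begins: read the wrist's pose just before it. There is no depth.
- arm.job_done(): hands the job in; it is judged then, once.
The state is a dict: "clock": time; "joints": joint angles; "joint_vel": joint speeds; "joint_efforts": joint torques, N m; "position": TCP position; "ee_rot": TCP orientation; "contact_force": force on the tool from outside, world axes, zero at the start; "wrist_torque": the same for the moment, N m; "gripper_width": finger opening in mm; "grasp_force": force on a finger pad.
Only numpy, scipy, OpenCV 4.12 (cv2) and the standard library are available. Lean on these libraries where they do the work, as an engineer would, in place of code of your own. Each camera call takes 0.05 s, during which the arm holds its last target. There are 200 camera calls.

### The job

With the spatula's blade, lever up the steel cover of the tilted specimen nest and swing it back until it stands upright or beyond, using nothing but the spatula to open it, then lay the spatula down on the bench. Then set the square steel spacer (not the round one) flat on the bottom of the nest's pocket, squarely inside it. Leave the cover open and the other things on the bench where they are.

Things in the scene. Friction and masses are not known exactly. Their poses are not given: they have to be found in the camera images.
- nest: aluminium nest on a fixed blue stand. Origin: centre of the pocket floor, 115 mm above the bench. Own x points up the slope (to the robot's left), 30 deg upward; y along the hinge; z out of the pocket, leaning 30 deg to the right. Pocket 55 x 55 mm; walls 7 mm thick, 28 mm high at the front (-x), 34 at the back. Each side wall (+-y) has a 35 mm wide notch, open to the floor, for a finger
- cover (a joint): hinge angle of the cover: 0 closed (parallel to the nest floor), grows as it opens, pi/2 at right angles to the pocket floor, 2.09 upright, stop at 2.2 rad. The stiff hinge stays where it is left; some 1 to 2 N at the lip move it. The hinge axis lies along the nest's y at x = +50, z = +38 mm in the nest frame
- cover_hinge (a point): middle of the hinge axis; it turns with the flat steel cover, 91 x 68 x 4 mm, without a handle. The plate runs from x = -2 to -93 mm in its own frame, y +-34 mm, z +-2 mm. Closed, its underside is 36 mm above the pocket floor, leaving an 8 mm high, 68 mm wide gap above the front wall, and its lip overhangs the front wall by 9 mm
- cover_lip (a point): middle of the cover's free front edge, on its underside
- spatula: spatula with a flat-sided dark wooden handle and a thin stiff steel blade, lying on the bench. Origin: under the middle of the handle. Handle 90 mm long (own x), 18 mm wide (y), 24 mm high (z). The blade goes on from the handle's +x end to x = 120 mm, 24 mm wide, 2.5 mm thick, its mid-plane at z = 12 mm
- spatula_tip (a point): middle of the blade's end edge
- spatula_grip (a point): inside the handle, 25 mm ahead of its middle and 12 mm above its underside, 95 mm behind the blade's tip: a good place to grip
- spacer: square steel spacer block, 50 x 50 x 16 mm. Origin: centre of its underside, z up
- disc: bystander: round steel disc, 50 mm diameter, 16 mm thick, lying flat, not the spacer. Origin: about the middle of its underside. To be left alone
- calculator: bystander: black calculator, 150 x 80 x 18 mm, lying flat. Origin: about the middle of its underside. To be left alone
- tin: bystander: small round aluminium sample tin, 52 mm diameter, 45 mm high. Origin: about the middle of its underside. To be left alone
- stone: bystander: square grey porous stone, 75 x 75 x 9 mm, lying flat; too big for the pocket. Origin: about the middle of its underside. To be left alone
- weight: bystander: brass weight with a neck, 42 mm diameter, 60 mm high. Origin: about the middle of its underside. To be left alone
- brush: bystander: brush lying along its own x, about 200 mm long, not the spatula. Origin: about the middle of its underside. To be left alone
- jar: bystander: glass jar with a lid, 70 mm diameter, 100 mm high. Origin: about the middle of its underside. To be left alone
Things that resemble listed ones, but are neither listed nor needed, are in the scene too. Several things have the shape of the spatula; the one meant has the colours described above.

How it is judged:
By the outcome, as a careful person would: the job done as asked, in the order asked, and still so for the second after the job is handed in, with the robot touching nothing.
It also fails if it takes over 72 s, if anything falls off the work surface, if the arm or the gripper's body presses on something with over 40 N, if the wrist force passes 120 N, or if a joint passes its speed limit or range.

## Working session

There is one attempt and no reset: what is moved stays moved. The work goes in short steps, Python scripts to look and compute and a tool call to move; the robot and the scene stay as the last step left them, time stands still between calls to the robot, and variables do not carry over. Pictures are saved under pics/ and viewed, at most 10 in all, crops included, and the job is handed in when it is done.

Besides the shell and the picture viewer there is one more tool, called after ">>>" by a JSON object that holds its "method" and its "body", one argument or row to a line. drive_tool: Moves the arm, as the interface text tells. Its arguments: {"type":"object","properties":{"deltas":{"type":"array"},"claw":{"type":"number"}},"required":["deltas"]}

```bash
ls; mkdir -p pics; cat > h.py <<'E'
import numpy as np, cv2
from scipy.spatial.transform import Rotation as R
from bench import arm, get_image
def Rm(o):
    o=np.array(o); return o if o.shape==(3,3) else R.from_quat(o).as_matrix()
def cam(d,st=None):
    if 'mount' in d:
        M=np.array(d['mount']); Rt=Rm(st['ee_rot']); return Rt@M[:3,:3], Rt@M[:3,3]+np.array(st['position'])
    return Rm(d['orientation']), np.array(d['eye'])
def ray(d,u,v,st=None):
    Rc,e=cam(d,st); return e,Rc@np.array([(u-d['cx'])/d['fx'],(v-d['cy'])/d['fy'],1])
def onz(d,u,v,z,st=None):
    e,r=ray(d,u,v,st); return e+r*(z-e[2])/r[2]
def proj(d,p,st=None):
    Rc,e=cam(d,st); q=(np.array(p)-e)@Rc; return q[...,:2]/q[...,2:]*[d['fx'],d['fy']]+[d['cx'],d['cy']]
def tri(obs):
    A=0;b=0
    for e,r in obs:
        r=r/np.linalg.norm(r); P=np.eye(3)-np.outer(r,r); A=A+P; b=b+P@e
    return np.linalg.solve(A,b)
def save(d,name,crop=None,s=1):
    im=d['img'][:,:,::-1]
    if crop: u0,v0,u1,v1=crop; im=im[v0:v1,u0:u1]
    cv2.imwrite('pics/'+name,cv2.resize(im,None,fx=s,fy=s,interpolation=cv2.INTER_CUBIC))
E
cat > a.py <<'E'
from h import *
import pickle
st=arm.read_state(); print(st)
D={n:get_image(n) for n in('scene','side','wrist')}
pickle.dump((st,D),open('first.pkl','wb'))
for n in D: print(n,{k:np.round(v,3).tolist() for k,v in D[n].items() if k!='img'})
save(D['scene'],'scene.png',s=1.42); save(D['side'],'side.png',s=1.42)
E
python3 a.py
```

```text
pics
{'clock': 0.0, 'joints': array([-1.05337548e+00,  3.85589950e-01,  6.65677991e-03, -4.82029770e-04,
       -1.19398028e+00, -2.58619409e-01]), 'joint_vel': array([ 0.00092278,  0.00104164, -0.00118902,  0.00059887,  0.00057359,
       -0.00170638]), 'joint_efforts': array([ 5.41799072e-04, -3.92290592e+01,  1.88405836e+01,  4.18636858e+00,
       -4.60549607e-03,  6.42884572e-06]), 'position': array([ 159.83900583, -603.63522875,  230.21604023]), 'ee_rot': array([-1.28951642e-01,  9.91650293e-01,  1.06462279e-03, -1.93154540e-04]), 'contact_force': array([0.26176745, 0.62023487, 0.94051233]), 'wrist_torque': array([-0.01986787, -0.00115556, -0.00939441]), 'grasp_force': 0.0, 'gripper_width': 85.38129290216827}
scene {'fx': 441.37, 'fy': 441.37, 'cx': 274.248, 'cy': 213.477, 'eye': [1215.123, 727.67, 759.745], 'orientation': [0.332, 0.81, -0.446, -0.186]}
side {'fx': 453.763, 'fy': 453.763, 'cx': 283.324, 'cy': 211.353, 'eye': [-264.887, -769.47, 989.577], 'orientation': [0.823, -0.361, 0.165, -0.406]}
wrist {'fx': 320.889, 'fy': 320.889, 'cx': 279.642, 'cy': 213.229, 'mount': [[-0.0, -0.952, -0.307, 78.108], [1.0, -0.0, -0.0, 0.109], [0.0, -0.307, 0.952, -142.965], [0.0, 0.0, 0.0, 1.0]]}
```

View pics/scene.png

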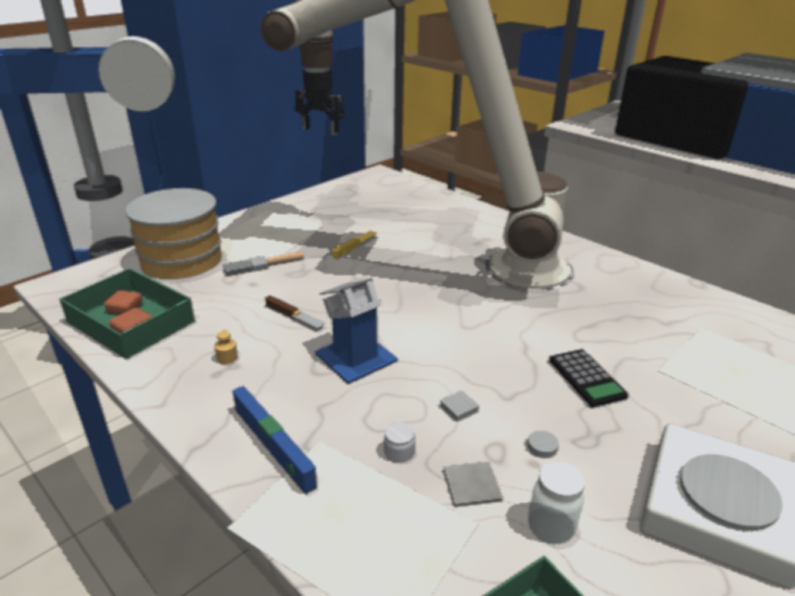

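View pics/side.png

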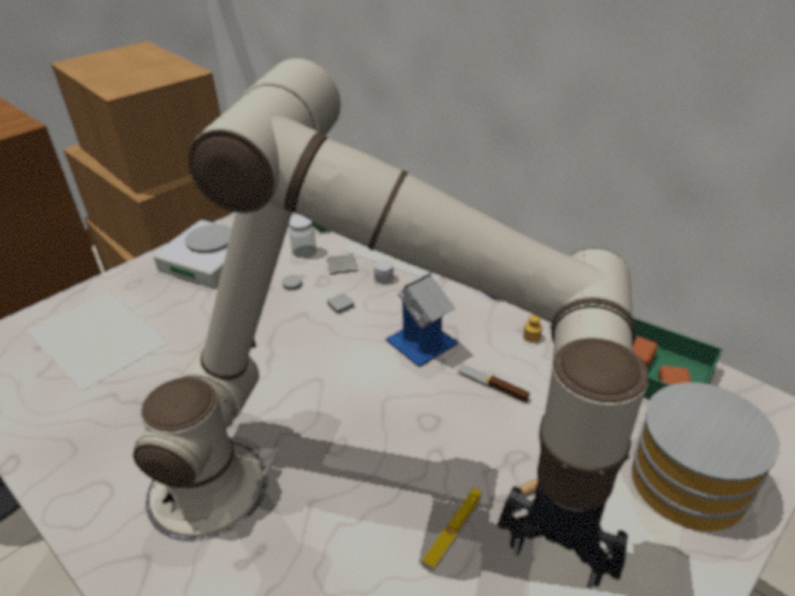

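The spatula look-alikes in the scene picture are the dark-brown handle with a steel blade (293,312), the light-wood wide-blade tool (265,262) and the yellow tool (353,243). I choose the dark one at (293,312). Square candidates are the small steel block (459,405), which is the spacer, and the big grey stone (473,483). The round disc is at (543,443). The nest is at (352,330). One close crop to check.

```bash
cat > b.py <<'E'
from h import *
import pickle
st,D=pickle.load(open('first.pkl','rb'))
a=cv2.resize(D['scene']['img'][190:300,180:345],None,fx=4.8,fy=4.8,interpolation=cv2.INTER_CUBIC)
c=cv2.resize(D['side']['img'][185:290,220:385],None,fx=4.8,fy=4.8,interpolation=cv2.INTER_CUBIC)
cv2.imwrite('pics/c1.png',a[:,:,::-1]); cv2.imwrite('pics/c2.png',c[:,:,::-1])
S=1.42
f=lambda n,u,v,z:np.round(onz(D[n],u/S,v/S,z)).tolist()
print('handle end',f('scene',268,302,12),f('side',528,396,12))
print('tip',f('scene',322,326,12),f('side',462,371,12))
print('spacer',f('scene',459,403,16),f('side',341,301,16))
print('stand',f('scene',356,356,5),f('side',421,342,5))
E
python3 b.py
```

```text
handle end [570.0, -304.0, 12.0] [571.0, -311.0, 12.0]
tip [544.0, -146.0, 12.0] [538.0, -164.0, 12.0]
spacer [528.0, 216.0, 16.0] [526.0, 209.0, 16.0]
stand [557.0, -25.0, 5.0] [554.0, -30.0, 5.0]
```

View pics/c1.png

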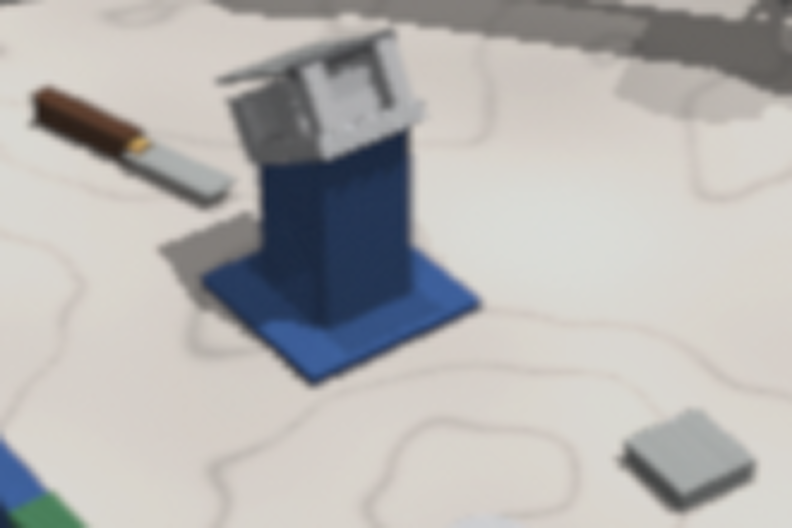

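View pics/c2.png

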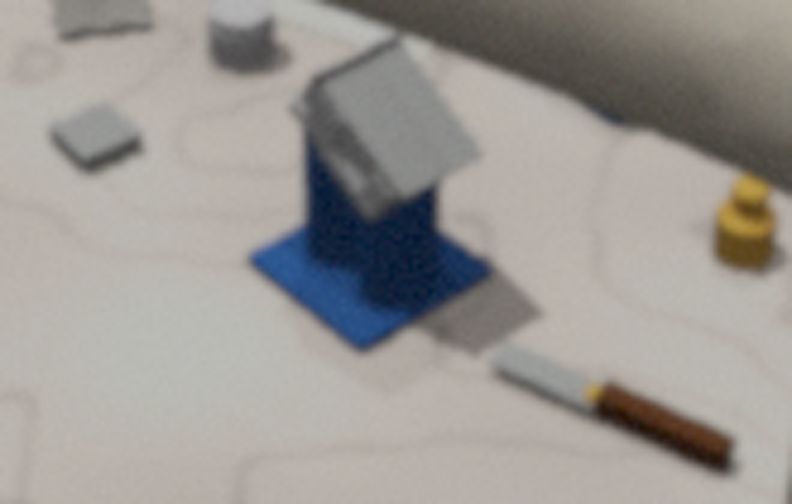

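```bash
cat > fit.py <<'E'
from h import *
import pickle
from scipy.optimize import least_squares
st,D=pickle.load(open('first.pkl','rb'))
cs=lambda u,v:(180+u/4.8,190+v/4.8); cd=lambda u,v:(220+u/4.8,185+v/4.8)
for c in [(205,280),(313,377),(480,302)]: print('plate scene',onz(D['scene'],*cs(*c),6).round())
for c in [(250,260),(362,345),(490,270)]: print('plate side',onz(D['side'],*cd(*c),6).round())
def nest(p):
    x,y,yaw=p
    Rn=R.from_euler('z',yaw+np.pi/2).as_matrix()@R.from_euler('y',-np.pi/6).as_matrix()
    return Rn,np.array([x,y,115])
C=np.array([[-43,-34,40],[-43,34,40],[48,34,40],[48,-34,40]],float) # lip+X, lip-X, hinge-X, hinge+X
S=np.array([cs(218,80),cs(300,42),cs(395,30),cs(320,65)])
E_=np.array([cd(478,155),cd(375,215),cd(318,82),cd(397,40)])
def res(p,full=False):
    Rn,o=nest(p); W=C@Rn.T+o
    r=np.r_[proj(D['scene'],W)-S,proj(D['side'],W)-E_]
    return r if full else r.ravel()
q=least_squares(res,[557,-27,0],loss='soft_l1')
print(q.x,res(q.x,True).round(1).tolist())
Rn,o=nest(q.x); print(Rn.round(3))
# spacer + spatula
for n,f,pts in(('scene',cs,dict(spacer=[(622,445),(690,410),(755,463),(685,500)],spat=[(40,92),(132,146),(145,145),(230,190),(208,203)])),('side',cd,dict(spacer=[(52,135),(100,103),(140,140),(93,165)],spat=[(730,450),(605,395),(500,355)]))):
    for k in pts:
        print(n,k,[onz(D[n],*f(*c),16 if k=='spacer' else 12).round().tolist()[:2] for c in pts[k]])
def draw(d,sel):
    im=d['img'][:,:,::-1].copy(); u0,v0=sel; im=cv2.resize(im[v0:v0+110,u0:u0+165],None,fx=3.5,fy=3.5,interpolation=cv2.INTER_CUBIC)
    P=lambda L:[tuple(int(t) for t in (a-[u0,v0])*3.5) for a in proj(d,np.array(L,float)@Rn.T+o)]
    for L in [C,[[-34.5,-34.5,28],[-34.5,34.5,28],[34.5,34.5,34],[34.5,-34.5,34]],[[-34.5,-34.5,0],[-34.5,34.5,0],[34.5,34.5,0],[34.5,-34.5,0]]]:
        cv2.polylines(im,[np.array(P(L))],True,(0,0,255),1)
    return im
cv2.imwrite('pics/fit.png',np.vstack([draw(D['scene'],(240,170))[:300],draw(D['side'],(250,175))[:300]]))
E
python3 fit.py
```

```text
plate scene [607. -88.   6.]
plate scene [621.  24.   6.]
plate scene [506.  41.   6.]
plate side [506.  34.   6.]
plate side [495. -79.   6.]
plate side [607. -94.   6.]
[ 5.51156445e+02 -4.10706651e+01 -1.11348656e-01] [[-0.2, -0.6], [3.0, -0.3], [-0.2, -0.7], [-5.7, 0.0], [-0.3, -0.4], [4.6, -3.2], [-1.2, 0.2], [-0.8, 0.1]]
[[ 0.096 -0.994 -0.056]
 [ 0.861  0.111 -0.497]
 [ 0.5    0.     0.866]]
scene spacer [[550.0, 189.0], [502.0, 196.0], [511.0, 247.0], [559.0, 239.0]]
scene spat [[559.0, -322.0], [555.0, -226.0], [548.0, -221.0], [542.0, -144.0], [561.0, -142.0]]
side spacer [[500.0, 228.0], [549.0, 230.0], [539.0, 176.0], [497.0, 180.0]]
side spat [[572.0, -311.0], [559.0, -226.0], [543.0, -155.0]]
```

View pics/fit.png

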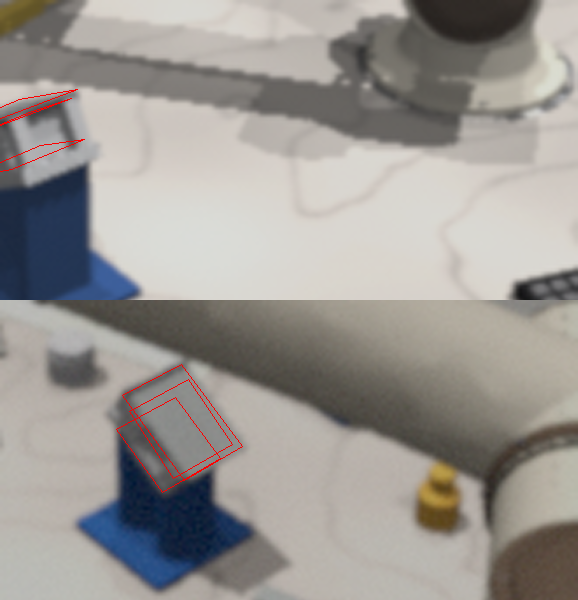

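The dark-handled tool at crop (90,120) is the spatula, with its tip at (218,195). The small square block at (690,455) is the spacer. The nest fit overlays the cover well, at about (551,-41) with yaw about -6°, in agreement with the base plate. Next I move to a wrist view over the spatula and nest.

>>> {"method": "drive_tool", "body": {
  "deltas": [
    [[-4.1, 2.5, -0.9], [0, 0, 0]],
    [[-4.1, 2.5, -0.9], [0, 0, 0]],
    [[-4.1, 2.5, -0.9], [0, 0, 0]],
    [[-4.1, 2.5, -0.9], [0, 0, 0]],
    [[-4.1, 2.5, -0.9], [0, 0, 0]],
    [[-4.1, 2.5, -0.9], [0, 0, 0]],
    [[-4.1, 2.5, -0.9], [0, 0, 0]],
    [[-4.1, 2.5, -0.9], [0, 0, 0]],
    [[-4.1, 2.5, -0.9], [0, 0, 0]],
    [[-4.1, 2.5, -0.9], [0, 0, 0]],
    [[-4.1, 2.5, -0.9], [0, 0, 0]],
    [[-4.1, 2.5, -0.9], [0, 0, 0]]
  ]
}}

```text
clock: 1.35
position: [559.7, -186.4, 339.6]
ee_rot: [-0.129, 0.992, 0.0, -0.0]
contact_force: [0.7, 0.2, 0.6]
gripper_width: 85.4
grasp_force: 0.0
```

>>> {"method": "drive_tool", "body": {
  "deltas": [
    [[0, 0, 0], [0, 0, -8.5]],
    [[0, 0, 0], [0, 0, -8.5]],
    [[0, 0, 0], [0, 0, -8.5]],
    [[0, 0, 0], [0, 0, -8.5]],
    [[0, 0, 0], [0, 0, -8.5]],
    [[0, 0, 0], [0, 0, -8.5]],
    [[0, 0, 0], [0, 0, -8.5]],
    [[0, 0, 0], [0, 0, -8.5]],
    [[0, 0, 0], [0, 0, -8.5]],
    [[0, 0, 0], [0, 0, -8.5]],
    [[0, 0, 0], [0, 0, 0]],
    [[0, 0, 0], [0, 0, 0]]
  ]
}}

```text
clock: 2.55
position: [558.7, -188.2, 339.0]
ee_rot: [0.764, -0.645, -0.0, 0.0]
contact_force: [0.1, 0.4, -0.1]
gripper_width: 85.5
grasp_force: 0.0
```

```bash
cat > c.py <<'E'
from h import *
import pickle
st=arm.read_state(); W=get_image('wrist'); s2=arm.read_state()
pickle.dump((st,W),open('w1.pkl','wb'))
print(st['position'],Rm(st['ee_rot']).round(3).tolist(),st['joints'].round(2),st['clock'])
save(W,'w1.png',s=1.42)
E
python3 c.py
```

```text
[ 558.69201969 -188.18831033  339.02790982] [[0.168, -0.986, -0.001], [-0.986, -0.168, 0.0], [-0.0, 0.001, -1.0]] [-0.05  0.27  0.11 -0.   -1.41  0.22] 2.55
```

View pics/w1.png

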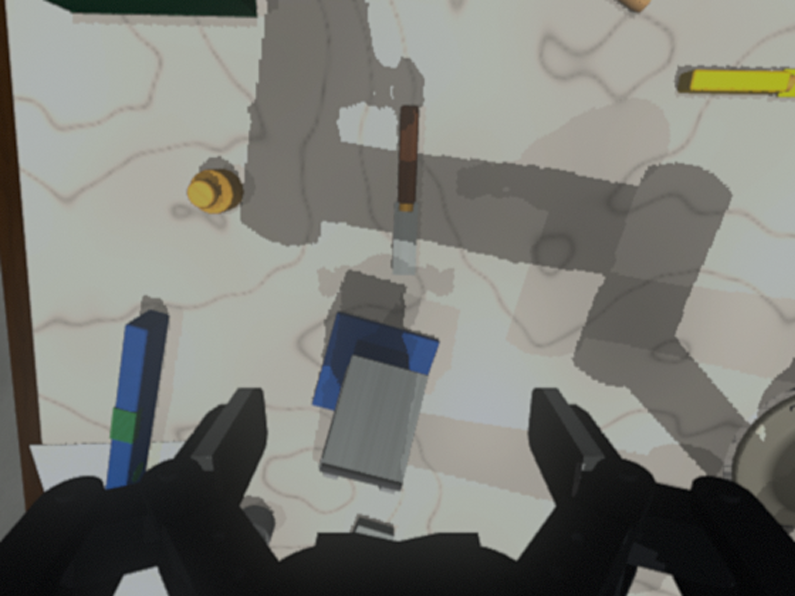

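The wrist view shows the spatula with its handle rear at (409,107), handle front at (406,207) and tip at (404,273). The cover's lip corners are at (355,357) and (426,372), and its hinge corners at (322,467) and (402,485).

```bash
cat > d.py <<'E'
from h import *
import pickle
from scipy.optimize import least_squares
st,W=pickle.load(open('w1.pkl','rb')); S=1.42
f=lambda u,v,z:onz(W,u/S,v/S,z,st)
a=f(409,106,24);b=f(406,206,24);t=f(404,273,12); print(a,b,t,np.linalg.norm(a-b),np.linalg.norm((a-t)[:2]))
d=t-a; print('yaw a-t',np.degrees(np.arctan2(d[1],d[0])),'a-b',np.degrees(np.arctan2(*(b-a)[[1,0]])))
C=np.array([[-43,-34,40],[-43,34,40],[48,34,40],[48,-34,40]],float)
U=np.array([(355,357),(435,373),(402,483),(321,467)])/S
def nest(p):
    x,y,yaw=p
    return R.from_euler('z',yaw+np.pi/2).as_matrix()@R.from_euler('y',-np.pi/6).as_matrix(),np.array([x,y,115])
def res(p):
    Rn,o=nest(p); return (proj(W,C@Rn.T+o,st)-U).ravel()
q=least_squares(res,[551,-41,-.11]);print(q.x,res(q.x).round(1))
E
python3 d.py; python3 - <<'E'
from h import *
import pickle
st,W=pickle.load(open('w1.pkl','rb')); save(W,'w1c.png',(215,190,315,350),3.7)
im=W['img'][60:205,250:330,::-1]; 
im=cv2.resize(im,None,fx=4,fy=4,interpolation=cv2.INTER_CUBIC); b=cv2.imread('pics/w1c.png')
h=max(im.shape[0],b.shape[0]); o=np.zeros((h,im.shape[1]+b.shape[1],3),np.uint8); o[:im.shape[0],:im.shape[1]]=im; o[:b.shape[0],im.shape[1]:]=b
cv2.imwrite('pics/w1c.png',o); print(o.shape)
E
```

```text
[ 568.54291606 -310.46162226   24.        ] [ 555.50788021 -220.21513397   24.        ] [ 545.03494212 -149.753023     12.        ] 91.18300723299198 162.41883732153215
yaw a-t 98.32203501214802 a-b 98.218855995801
[ 5.54826476e+02 -3.99760054e+01 -1.32564571e-01] [-0.3 -1.6 -3.   2.2  1.5  1.3  1.6 -2. ]
(592, 690, 3)
```

View pics/w1c.png

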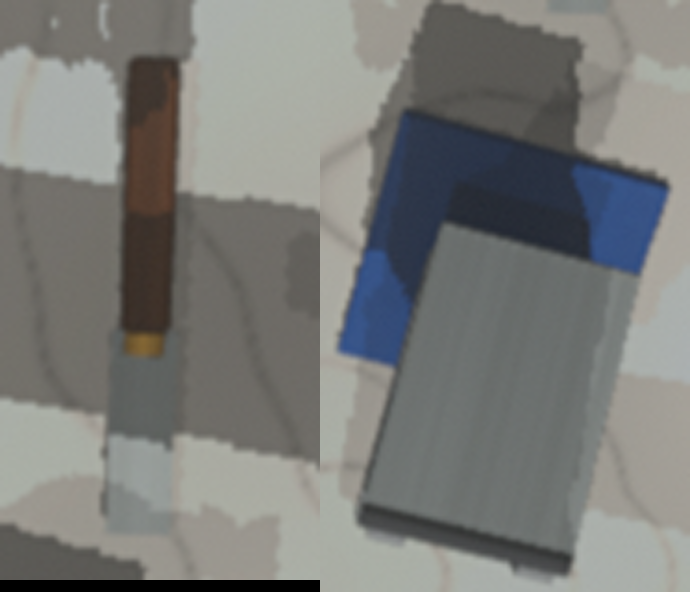

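```bash
cat >> d.py <<'E'
U=np.array([(248.8,250),(300.9,264.3),(283.1,339.5),(227.2,325.1)])
q=least_squares(res,[551,-41,-.11]);print(q.x,res(q.x).round(1))
# free fit: also z
def res2(p):
    Rn,o=nest(p[:3]); o[2]=p[3]; return (proj(W,C@Rn.T+o,st)-U).ravel()
q=least_squares(res2,[551,-41,-.11,115]);print(q.x,res2(q.x).round(1))
g=lambda u,v,z:onz(W,u,v,z,st).round(1)
print(g(288.8,74.5,24),g(286.8,142.5,24),g(285,192.5,12))
print('plate',g(320+0,0,6) is None, [g(215+x/3.7,190+y/3.7,6)[:2] for x,y in((85,110),(348,185),(18,350))])
E
python3 d.py|tail -8
```

```text
[ 568.54291606 -310.46162226   24.        ] [ 555.50788021 -220.21513397   24.        ] [ 545.03494212 -149.753023     12.        ] 91.18300723299198 162.41883732153215
yaw a-t 98.32203501214802 a-b 98.218855995801
[ 5.54826476e+02 -3.99760054e+01 -1.32564571e-01] [-0.3 -1.6 -3.   2.2  1.5  1.3  1.6 -2. ]
[ 5.56508776e+02 -4.10422467e+01 -1.29365773e-01] [-0.5 -1.2  1.1 -0.5  0.3  0.9 -0.8  0.9]
[ 5.56085811e+02 -3.60133660e+01 -1.28692018e-01  1.06985231e+02] [-0.2 -0.1  0.2  0.1 -0.2 -0.2  0.1  0.2]
[ 567.6 -310.8   24. ] [ 554.9 -223.9   24. ] [ 544.2 -149.5   12. ]
plate False [array([609.1, -92.4]), array([492.4, -77.2]), array([624.3,  27.1])]
```

The wrist fit agrees to a few mm, but the nest's height and distance are uncertain. I take a second, closer view for parallax.

>>> {"method": "drive_tool", "body": {
  "deltas": [
    [[-2.9, -0.5, 1.2], [0, 0, 0]],
    [[-2.9, -0.5, 1.2], [0, 0, 0]],
    [[-2.9, -0.5, 1.2], [0, 0, 0]],
    [[-2.9, -0.5, 1.2], [0, 0, 0]],
    [[0, 0, 0], [0, 0, 0]],
    [[0, 0, 0], [0, 0, 0]]
  ]
}}

```text
clock: 3.2
position: [558.8, -70.2, 291.4]
ee_rot: [0.765, -0.644, 0.0, 0.0]
contact_force: [0.5, 0.2, -0.0]
gripper_width: 85.4
grasp_force: 0.0
```

```bash
sed -i 's/w1\./w2./' c.py; sed -i "s/save(W.*/save(W,'w2.png',(180,40,460,250),2.85)/" c.py; sed -i "s/'w1.png'/'w2.png'/" c.py; python3 c.py
```

```text
[558.78425714 -70.19072007 291.3696696 ] [[0.171, -0.985, -0.0], [-0.985, -0.171, -0.0], [0.0, 0.0, -1.0]] [ 0.16  0.24 -0.05  0.   -1.28  0.01] 3.2
```

View pics/w2.png

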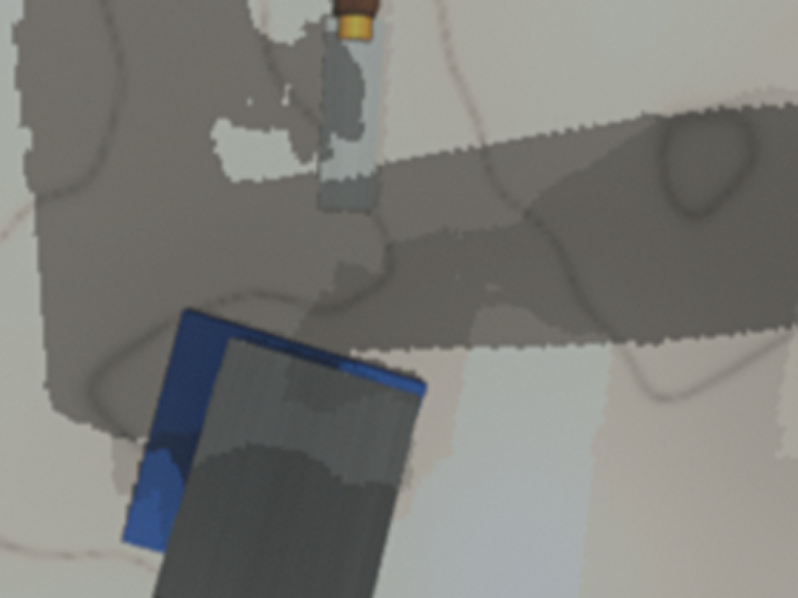

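```bash
cat > e.py <<'E'
from d import *
st2,W2=pickle.load(open('w2.pkl','rb'))
k=lambda x,y:(180+x/2.85,40+y/2.85)
A=tri([ray(W,248.8,250,st),ray(W2,*k(232,338),st2)]);B=tri([ray(W,300.9,264.3,st),ray(W2,*k(424,393),st2)])
T=tri([ray(W,285,192.5,st),ray(W2,*k(348,211),st2)])
print('lip',A.round(1),B.round(1),np.linalg.norm(A-B),'tip',T.round(1), onz(W2,*k(348,211),12,st2).round(1))
print('w2 lip at z128',[onz(W2,*k(*c),128.1,st2).round(1) for c in((232,338),(424,393))],[onz(W,*c,128.1,st).round(1) for c in((248.8,250),(300.9,264.3))])
p=[k(232,338),k(424,393),k(155,598),k(373,598)]
print('plate',[onz(W2,*k(*c),6,st2).round(1)[:2] for c in((185,310),(425,383),(122,542))])
def res3(p,fz=False):
    Rn,o=nest(p[:3]); 
    if len(p)>3:o[2]=p[3]
    X=C@Rn.T+o; r=[(proj(W,X,st)-U).ravel()]
    Q=proj(W2,X,st2); r.append((Q[:2]-np.array([k(232,338),k(424,393)])).ravel())
    for i,j,c in((0,3,(155,598)),(1,2,(373,598))):
        n=Q[j]-Q[i]; n/=np.linalg.norm(n); dd=np.array(k(*c))-Q[i]; r.append([n[0]*dd[1]-n[1]*dd[0]])
    return np.concatenate(r)
for p0 in([551,-41,-.11],[551,-41,-.11,115]):
    q=least_squares(res3,p0);print(q.x,res3(q.x).round(1))
E
python3 e.py|tail -6; python3 - <<'E'
from h import *
import pickle
st,W=pickle.load(open('w2.pkl','rb'))
# edges of cover on some rows
g=cv2.GaussianBlur(cv2.cvtColor(W['img'],cv2.COLOR_RGB2GRAY),(3,3),0).astype(int)
for r in (240,260,280,300): print(r,g[r,205:330:3].tolist())
E
```

```text
plate False [array([609.1, -92.4]), array([492.4, -77.2]), array([624.3,  27.1])]
lip [ 582.2 -101.1  128.9] [516.7 -94.6 132.8] 65.89208236307103 tip [ 543.5 -147.2    2.7] [ 543.9 -147.2   12. ]
w2 lip at z128 [array([ 582.3, -101. ,  128.1]), array([515.2, -93.7, 128.1])] [array([ 582. , -100.8,  128.1]), array([516.6, -92.4, 128.1])]
plate [array([609.3, -91.4]), array([492.6, -77. ]), array([624.6,  27.5])]
[ 5.56260458e+02 -4.07881075e+01 -1.26473699e-01] [-0.5 -0.9  1.2 -0.4  0.5  1.1 -0.6  1.2 -0.3 -1.  -0.2  0.4 -0.4  0.5]
[ 5.56098205e+02 -3.96844933e+01 -1.26648779e-01  1.12180091e+02] [-0.3 -1.   1.  -0.7  0.5  0.2 -0.2  0.5 -0.2 -0.2 -0.7  1.  -0.1  0.1]
240 [167, 167, 167, 166, 167, 166, 166, 166, 165, 159, 130, 73, 74, 74, 74, 74, 72, 72, 72, 73, 71, 69, 69, 70, 69, 71, 71, 71, 70, 71, 71, 71, 73, 74, 71, 71, 141, 168, 168, 169, 169, 169]
260 [169, 169, 169, 169, 168, 169, 168, 168, 155, 91, 87, 82, 72, 61, 56, 52, 52, 52, 52, 50, 48, 49, 53, 62, 70, 72, 73, 74, 73, 76, 82, 79, 106, 106, 116, 163, 168, 168, 169, 169, 169, 169]
280 [168, 168, 169, 169, 169, 169, 169, 168, 169, 168, 168, 167, 148, 135, 146, 148, 147, 147, 147, 147, 147, 147, 148, 148, 147, 138, 143, 145, 139, 137, 149, 163, 169, 169, 168, 169, 164, 164, 169, 169, 169, 169]
300 [167, 167, 167, 168, 168, 168, 168, 169, 168, 168, 169, 168, 153, 150, 150, 151, 144, 142, 150, 151, 151, 152, 151, 152, 152, 152, 152, 152, 153, 150, 144, 153, 153, 153, 153, 153, 153, 153, 153, 153, 147, 144]
```

Nest fit: floor centre (556,-40.5,115), yaw -0.125, and the lip height triangulates to about 129–133 against 128 expected. Spatula: tip (544,-148), grip (557.7,-242), yaw 98.3°. Approaching the grasp.

>>> {"method": "drive_tool", "body": {
  "deltas": [
    [[2.8, 0.5, 2.85], [0, 0, 0]],
    [[2.8, 0.5, 2.85], [0, 0, 0]],
    [[2.8, 0.5, 2.85], [0, 0, 0]],
    [[2.8, 0.5, 2.85], [0, 0, 0]],
    [[2.8, 0.5, 2.85], [0, 0, 0]],
    [[2.8, 0.5, 2.85], [0, 0, 0]],
    [[0, 0, 0], [0, 0, 1.5]],
    [[0, 0, 2.5], [0, 0, 0]],
    [[0, 0, 2.5], [0, 0, 0]],
    [[0, 0, 2.5], [0, 0, 0]],
    [[0, 0, 0], [0, 0, 0]],
    [[0, 0, 0], [0, 0, 0]]
  ],
  "claw": 5
}}

```text
clock: 4.45
position: [558.7, -241.7, 46.5]
ee_rot: [0.756, -0.654, 0.001, -0.0]
contact_force: [0.3, -0.5, 0.9]
gripper_width: 50.1
grasp_force: 0.0
```

```bash
cat > go.py <<'E'
from h import *
# delta (tool frame, cm/deg) from measured pose to target
def delta(pos,Rt,show=True):
    s=arm.read_state(); R0=Rm(s['ee_rot']); d=R0.T@(np.array(pos)-s['position'])/10
    rv=np.degrees(R.from_matrix(R0.T@Rt).as_rotvec())
    print('t',round(s['clock'],2),'pos',s['position'].round(1),'shift cm',d.round(2),'rotvec',rv.round(1),'F',s['contact_force'].round(1),'w',round(s['gripper_width'],1),'gf',round(s['grasp_force'],1))
    return d,rv
NO=np.array([556,-40.5,115.]);NR=R.from_euler('z',-.125+np.pi/2).as_matrix()@R.from_euler('y',-np.pi/6).as_matrix()
def frame(x,z): # tool axes from x and z
    z=np.array(z,float)/np.linalg.norm(z); x=np.array(x,float); x=x-z*(x@z); x/=np.linalg.norm(x); return np.c_[x,np.cross(z,x),z]
def nest(p): return NO+NR@np.array(p,float)
E
python3 -c "
from go import *
a=np.radians(-81.7)
delta([557.7,-242,3],frame([np.cos(a),np.sin(a),0],[0,0,-1]))"
```

```text
t 4.45 pos [ 558.7 -241.7   46.5] shift cm [0.01 0.11 4.35] rotvec [-0.1 -0.1  0. ] F [ 0.3 -0.5  0.9] w 50.1 gf 0.0
```

>>> {"method": "drive_tool", "body": {
  "deltas": [
    [[0, 0.1, 1.4], [0, 0, 0]],
    [[0, 0, 1.4], [0, 0, 0]],
    [[0, 0, 1], [0, 0, 0]],
    [[0, 0, 0.3], [0, 0, 0]],
    [[0, 0, 0], [0, 0, 0]],
    [[0, 0, 0], [0, 0, 0]]
  ]
}}

```text
clock: 5.05
position: [557.3, -241.4, 4.7]
ee_rot: [0.757, -0.654, 0.0, -0.0]
contact_force: [-0.2, -0.3, 0.1]
gripper_width: 50.1
grasp_force: 0.0
```

>>> {"method": "drive_tool", "body": {
  "deltas": [
    [[0, 0, 0], [0, 0, 0]],
    [[0, 0, 0], [0, 0, 0]],
    [[0, 0, 0], [0, 0, 0]],
    [[0, 0, 0], [0, 0, 0]],
    [[0, 0, 0], [0, 0, 0]],
    [[0, 0, 0], [0, 0, 0]]
  ],
  "claw": 1
}}

```text
clock: 5.65
position: [557.4, -241.4, 5.0]
ee_rot: [0.757, -0.654, 0.001, -0.0]
contact_force: [-0.0, -0.2, 4.8]
gripper_width: 16.5
grasp_force: 61.6
```

Gripped at 61 N. Next I lift, then reorient to the pre-insertion pose.

>>> {"method": "drive_tool", "body": {
  "deltas": [
    [[0, 0, -2], [0, 0, 0]],
    [[0, 0, -4], [0, 0, 0]],
    [[0, 0, -4], [0, 0, 0]],
    [[0, 0, -4], [0, 0, 0]],
    [[0, 0, 0], [0, 0, 0]],
    [[0, 0, 0], [0, 0, 0]]
  ]
}}

```text
clock: 6.25
position: [556.5, -241.1, 144.5]
ee_rot: [0.756, -0.654, 0.0, -0.001]
contact_force: [-0.8, -0.3, -1.9]
gripper_width: 17.0
grasp_force: 60.9
```

```bash
cat >> go.py <<'E'
LR=NR@np.diag([-1,1,-1.])   # lever orientation
def lever(x,z,y=0): return nest([x-94,y,z-7])
E
python3 - <<'E'
from go import *
d,rv=delta(lever(-90,30),LR)
s=arm.read_state()
print('target',lever(-90,30).round(1))
# rotate first then shift: shift in final frame
print((LR.T@(lever(-90,30)-s['position'])/10).round(2))
E
```

```text
t 6.25 pos [ 556.5 -241.1  144.5] shift cm [-3.38  1.72 10.15] rotvec [  4.  -29.8  15.1] F [-0.8 -0.3 -1.9] w 17.0 gf 60.9
target [ 534.7 -210.    42.9]
[ 2.64  2.55 10.2 ]
```

>>> {"method": "drive_tool", "body": {
  "deltas": [
    [[0, 0, 0], [0.8, -5.96, 3.02]],
    [[0, 0, 0], [0.8, -5.96, 3.02]],
    [[0, 0, 0], [0.8, -5.96, 3.02]],
    [[0, 0, 0], [0.8, -5.96, 3.02]],
    [[0, 0, 0], [0.8, -5.96, 3.02]],
    [[0.9, 0.85, 3.4], [0, 0, 0]],
    [[0.9, 0.85, 3.4], [0, 0, 0]],
    [[0.9, 0.85, 3.4], [0, 0, 0]],
    [[0, 0, 0], [0, 0, 0]],
    [[0, 0, 0], [0, 0, 0]]
  ]
}}

```text
clock: 7.25
position: [534.2, -210.8, 41.2]
ee_rot: [-0.639, 0.724, 0.173, 0.193]
contact_force: [0.6, 0.3, -0.2]
gripper_width: 16.7
grasp_force: 61.7
```

```bash
python3 - <<'E'
from go import *
d,rv=delta(lever(-60,30),LR)
s=arm.read_state();print(s['joints'].round(2))
Rt=Rm(s['ee_rot']);tip=s['position']+Rt@[-94,0,-7]
D={n:get_image(n) for n in('scene','side')}
import pickle;pickle.dump(D,open('pre.pkl','wb'))
lip=nest([-43,0,36])
L=[]
for n in D:
    t=proj(D[n],tip);l=proj(D[n],lip);print(n,t.round(1),l.round(1))
    u,v=(t+l)/2; u0,v0=int(u-50),int(v-37)
    im=cv2.resize(D[n]['img'][v0:v0+75,u0:u0+66,::-1],None,fx=6,fy=6,interpolation=cv2.INTER_CUBIC);L.append(im);print(u0,v0)
cv2.imwrite('pics/pre.png',np.hstack(L))
E
```

```text
t 7.25 pos [ 534.2 -210.8   41.2] shift cm [-3.16 -0.04 -0.1 ] rotvec [ 0.2 -0.  -0.1] F [ 0.6  0.3 -0.2] w 16.7 gf 61.7
[-0.39  0.62 -0.03 -0.56 -1.14  0.56]
scene [228.1 207.7] [235.  204.2]
181 168
side [319.8 235.6] [311.4 221.5]
265 191
```

View pics/pre.png

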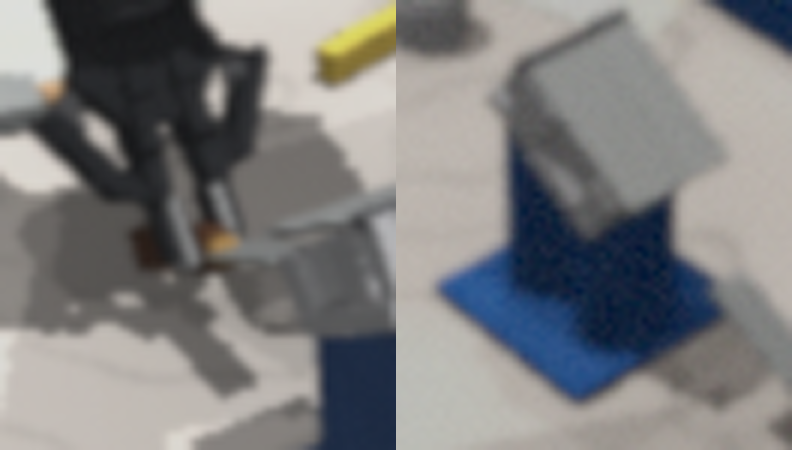

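The blade is aligned below and in front of the lip: the left crop has its tip at about (285,245) with the lip above, and the right crop has its tip at about (723,278) with the lip middle at about (662,195). Both match the prediction. Advancing under the lip while watching the force.

>>> {"method": "drive_tool", "body": {
  "deltas": [
    [[-1, 0, -0.1], [0, 0, 0]],
    [[-1, 0, 0], [0, 0, 0]],
    [[-1, 0, 0], [0, 0, 0]],
    [[-0.7, 0, 0], [0, 0, 0]],
    [[-0.4, 0, 0], [0, 0, 0]],
    [[-0.4, 0, 0], [0, 0, 0]],
    [[-0.3, 0, 0], [0, 0, 0]],
    [[-0.3, 0, 0], [0, 0, 0]],
    [[-0.3, 0, 0], [0, 0, 0]],
    [[0, 0, 0], [0, 0, 0]],
    [[0, 0, 0], [0, 0, 0]]
  ]
}}

```text
clock: 8.45
position: [540.6, -164.9, 70.3]
ee_rot: [-0.639, 0.724, 0.171, 0.194]
contact_force: [-0.2, -0.3, -1.0]
gripper_width: 16.8
grasp_force: 61.7
```

```bash
python3 - <<'E'
from go import *
d,rv=delta(lever(-37.5,30),LR)
print('F nest',(NR.T@arm.read_state()['contact_force']).round(2))
E
```

```text
t 8.45 pos [ 540.6 -164.9   70.3] shift cm [0.05 0.02 0.09] rotvec [ 0.1 -0.   0. ] F [-0.2 -0.3 -1. ] w 16.8 gf 61.7
F nest [-0.81  0.11 -0.71]
```

>>> {"method": "drive_tool", "body": {
  "deltas": [
    [[0, 0, -0.3], [0, 0, 0]],
    [[0, 0, -0.3], [0, 0, 0]],
    [[0, 0, -0.3], [0, 0, 0]],
    [[0, 0, -0.3], [0, 0, 0]],
    [[0, 0, -0.3], [0, 0, 0]]
  ]
}}

```text
clock: 8.95
position: [539.8, -172.5, 83.5]
ee_rot: [-0.639, 0.724, 0.171, 0.194]
contact_force: [0.2, 0.3, -1.4]
gripper_width: 16.7
grasp_force: 61.6
```

```bash
python3 - <<'E'
from go import *
d,rv=delta(lever(-37.5,45),LR)
print('F nest',(NR.T@arm.read_state()['contact_force']).round(2))
E
```

```text
t 8.95 pos [ 539.8 -172.5   83.5] shift cm [0.06 0.03 0.12] rotvec [ 0. -0.  0.] F [ 0.2  0.3 -1.4] w 16.7 gf 61.6
F nest [-0.44 -0.19 -1.41]
```

```bash
cat > chk.py <<'E'
from go import *
import pickle
D0=pickle.load(open('pre.pkl','rb')); 
def H(th,y=-34,r=93,top=2):  # lip corner world at angle th
    c,s=np.cos(th),np.sin(th); return nest([50-r*c+top*s,y,38+r*s+top*c])
s=arm.read_state();print('F',s['contact_force'].round(2),'T',s['wrist_torque'].round(3))
for n in D0:
    d=get_image(n); p0=proj(D0[n],H(0)).round().astype(int)
    g0=cv2.GaussianBlur(D0[n]['img'],(3,3),0); g1=cv2.GaussianBlur(d['img'],(3,3),0)
    T=g0[p0[1]-7:p0[1]+8,p0[0]-7:p0[0]+8]; A=g1[p0[1]-27:p0[1]+28,p0[0]-27:p0[0]+28]
    m=cv2.matchTemplate(A,T,cv2.TM_CCOEFF_NORMED); _,v,_,l=cv2.minMaxLoc(m)
    print(n,p0,'shift',np.array(l)-20,round(v,2),'still',round(float(m[20,20]),2),'expect/0.12rad',(proj(d,H(.12))-proj(d,H(0))).round(1))
E
python3 chk.py
```

```text
F [ 0.23  0.3  -1.44] T [-1.253  0.127 -0.084]
scene [224 207] shift [ 6 -7] 0.64 still -0.16 expect/0.12rad [-1.1 -3.9]
side [320 216] shift [ 1 -1] 0.87 still 0.84 expect/0.12rad [ 1.2 -1.9]
```

>>> {"method": "drive_tool", "body": {
  "deltas": [
    [[-0.05, 0, -0.38], [0, 0, 0]],
    [[-0.06, 0, -0.38], [0, 0, 0]],
    [[-0.1, 0, -0.38], [0, 0, 0]],
    [[-0.1, 0, -0.38], [0, 0, 0]],
    [[-0.13, 0, -0.38], [0, 0, 0]],
    [[-0.15, 0, -0.38], [0, 0, 0]]
  ]
}}

```text
clock: 9.65
position: [539.0, -178.7, 106.4]
ee_rot: [-0.639, 0.724, 0.171, 0.194]
contact_force: [0.1, 0.2, -2.1]
gripper_width: 16.6
grasp_force: 61.5
```

```bash
sed -i 's/0\.12rad/0.4rad/; s/H(\.12)/H(.4)/' chk.py; python3 chk.py; python3 -c "
from go import *
delta(lever(-31.4,69),LR)"
```

```text
F [ 0.06  0.18 -2.1 ] T [-1.485  0.172 -0.042]
scene [224 207] shift [14 -9] 0.62 still -0.18 expect/0.4rad [ -2.9 -12.8]
side [320 216] shift [ 4 -5] 0.77 still 0.64 expect/0.4rad [ 2.9 -7.5]
t 9.75 pos [ 539.2 -178.7  106.8] shift cm [0.07 0.06 0.05] rotvec [ 0.  -0.   0.1] F [ 0.5  0.4 -0.5] w 16.5 gf 61.6
```

>>> {"method": "drive_tool", "body": {
  "deltas": [
    [[-0.55, 0, 0.3], [0, 0, 0]],
    [[-0.55, 0, 0.3], [0, 0, 0]],
    [[-0.55, 0, 0.3], [0, 0, 0]],
    [[-0.6, 0, 0.3], [0, 0, 0]],
    [[-0.27, 0, -0.5], [0, 0, 0]],
    [[-0.22, 0, -0.42], [0, 0, 0]],
    [[-0.22, 0, -0.42], [0, 0, 0]],
    [[-0.25, 0, -0.33], [0, 0, 0]],
    [[-0.25, 0, -0.33], [0, 0, 0]],
    [[-0.25, 0, -0.33], [0, 0, 0]],
    [[0, 0, 0], [0, 0, 0]]
  ]
}}

```text
clock: 10.85
position: [542.6, -152.5, 135.2]
ee_rot: [-0.639, 0.724, 0.171, 0.194]
contact_force: [-0.3, -0.1, -1.3]
gripper_width: 16.4
grasp_force: 61.6
```

```bash
python3 -c "
from go import *
delta(lever(4.4,80.2),LR)"; cat > ang.py <<'E'
from go import *
import pickle
# estimate cover angle: gradient strength along projected free-edge outline (lip edge + two sides outer part) vs theta
def outline(th):
    c,s=np.cos(th),np.sin(th); P=lambda r,y,t:nest([50-r*c+t*s,y,38+r*s+t*c])
    L=[]
    for a in np.linspace(0,1,40): L+=[P(93,-34+68*a,2)]
    for a in np.linspace(.4,1,40): L+=[P(93*a,-34,2),P(93*a,34,2)]
    return np.array(L)
tot=0
for n in('scene','side'):
    d=get_image(n); g=cv2.GaussianBlur(cv2.cvtColor(d['img'],cv2.COLOR_RGB2GRAY),(0,0),1.2).astype(np.float32)
    m=cv2.magnitude(cv2.Sobel(g,cv2.CV_32F,1,0),cv2.Sobel(g,cv2.CV_32F,0,1)); m=np.minimum(m,60)
    ths=np.arange(0,2.3,.05); sc=[]
    for th in ths:
        p=proj(d,outline(th)).astype(np.float32); sc.append(cv2.remap(m,p[None,:,0].copy(),p[None,:,1].copy(),1).mean())
    sc=np.array(sc); tot=tot+sc; print(n,[(round(float(ths[i]),2),round(float(sc[i]),1)) for i in np.argsort(-sc)[:5]])
print('both',[(round(float(ths[i]),2),round(float(tot[i]),1)) for i in np.argsort(-tot)[:5]])
E
python3 ang.py
```

```text
t 10.85 pos [ 542.6 -152.5  135.2] shift cm [0.2  0.07 0.07] rotvec [-0.  -0.   0.1] F [-0.3 -0.1 -1.3] w 16.4 gf 61.6
scene [(0.7, 58.5), (0.8, 58.4), (0.85, 57.8), (0.75, 56.3), (0.9, 53.9)]
side [(0.7, 55.4), (0.65, 55.3), (1.3, 50.8), (1.35, 50.4), (0.6, 49.4)]
both [(0.7, 113.9), (0.65, 106.6), (0.75, 102.5), (0.8, 101.4), (0.85, 101.1)]
```

The cover is at about 0.7 rad and following the blade. Continuing along the arc.

>>> {"method": "drive_tool", "body": {
  "deltas": [
    [[-0.4, 0, -0.4], [0, 0, 0]],
    [[-0.5, 0, -0.4], [0, 0, 0]],
    [[-0.55, 0, -0.31], [0, 0, 0]],
    [[-0.55, 0, -0.31], [0, 0, 0]],
    [[-0.6, 0, -0.19], [0, 0, 0]],
    [[-0.6, 0, -0.19], [0, 0, 0]],
    [[-0.62, 0, -0.07], [0, 0, 0]],
    [[-0.62, 0, -0.07], [0, 0, 0]],
    [[-0.6, 0, 0.06], [0, 0, 0]],
    [[-0.6, 0, 0.06], [0, 0, 0]],
    [[0, 0, 0], [0, 0, 0]]
  ]
}}

```text
clock: 12.05
position: [547.3, -111.7, 178.7]
ee_rot: [-0.64, 0.724, 0.172, 0.194]
contact_force: [-0.5, 0.2, -0.9]
gripper_width: 16.5
grasp_force: 61.6
```

```bash
python3 -c "
from go import *
delta(lever(61.9,98.9),LR)"; python3 ang.py
```

```text
t 12.05 pos [ 547.3 -111.7  178.7] shift cm [ 0.19  0.02 -0.09] rotvec [0.1 0.  0.1] F [-0.5  0.2 -0.9] w 16.5 gf 61.6
scene [(1.75, 57.4), (1.8, 56.9), (1.7, 56.6), (1.65, 55.0), (1.85, 54.5)]
side [(1.75, 56.3), (1.8, 56.1), (1.85, 55.5), (1.7, 54.6), (1.15, 54.4)]
both [(1.75, 113.7), (1.8, 113.0), (1.7, 111.2), (1.85, 110.0), (1.9, 105.1)]
```

>>> {"method": "drive_tool", "body": {
  "deltas": [
    [[-0.55, 0, 0.13], [0, 0, 0]],
    [[-0.55, 0, 0.17], [0, 0, 0]],
    [[-0.5, 0, 0.22], [0, 0, 0]],
    [[-0.45, 0, 0.25], [0, 0, 0]],
    [[0, 0, 0], [0, 0, 0]]
  ]
}}

```text
clock: 12.65
position: [549.8, -93.2, 181.8]
ee_rot: [-0.64, 0.724, 0.17, 0.192]
contact_force: [-2.2, -7.3, -2.4]
gripper_width: 16.7
grasp_force: 62.2
```

```bash
python3 -c "
from go import *
delta(lever(84.3,89.8),LR)"; python3 ang.py
```

```text
t 12.65 pos [549.8 -93.2 181.8] shift cm [-0.28  0.04  0.16] rotvec [ 0.  -0.3  0.1] F [-2.2 -7.3 -2.4] w 16.7 gf 62.2
scene [(2.1, 58.5), (2.15, 57.7), (2.05, 56.9), (2.2, 55.2), (2.0, 52.6)]
side [(2.2, 59.6), (2.25, 58.8), (2.15, 57.9), (2.05, 57.3), (2.0, 56.8)]
both [(2.15, 115.6), (2.2, 114.8), (2.05, 114.3), (2.1, 113.8), (2.0, 109.5)]
```

A 7 N contact shows the hinge stop is reached, with the image angle at about 2.15–2.2. Retracting and laying the spatula back down.

>>> {"method": "drive_tool", "body": {
  "deltas": [
    [[0.5, 0, 0], [0, 0, 0]],
    [[2, 0, 0], [0, 0, 0]],
    [[3, 0, -1], [0, 0, 0]],
    [[3, 0, -1.5], [0, 0, 0]],
    [[3, 0, -1.5], [0, 0, 0]],
    [[3, 0, -1.5], [0, 0, 0]],
    [[0, 0, 0], [0, 0, 0]]
  ]
}}

```text
clock: 13.45
position: [530.6, -246.3, 156.0]
ee_rot: [-0.638, 0.726, 0.171, 0.194]
contact_force: [0.4, 1.2, -1.5]
gripper_width: 16.7
grasp_force: 61.6
```

```bash
python3 - <<'E'
from go import *
a=np.radians(-81.7);G=frame([np.cos(a),np.sin(a),0],[0,0,-1])
delta([557.4,-241.4,60],G)
print((G.T@(np.array([557.4,-241.4,60])-arm.read_state()['position'])/10).round(2))
E
python3 ang.py
```

```text
t 13.45 pos [ 530.6 -246.3  156. ] shift cm [ 4.07 -2.61  8.72] rotvec [ -4.   29.8 -15.3] F [ 0.4  1.2 -1.5] w 16.7 gf 61.6
[-0.1  -2.72  9.6 ]
scene [(2.15, 57.5), (2.1, 56.9), (2.2, 56.6), (2.05, 53.4), (2.25, 52.1)]
side [(2.2, 59.9), (2.25, 59.1), (2.15, 58.1), (2.05, 57.4), (2.0, 56.9)]
both [(2.2, 116.5), (2.15, 115.6), (2.1, 112.3), (2.25, 111.2), (2.05, 110.8)]
```

>>> {"method": "drive_tool", "body": {
  "deltas": [
    [[0, 0, 0], [-0.8, 5.96, -3.06]],
    [[0, 0, 0], [-0.8, 5.96, -3.06]],
    [[0, 0, 0], [-0.8, 5.96, -3.06]],
    [[0, 0, 0], [-0.8, 5.96, -3.06]],
    [[0, 0, 0], [-0.8, 5.96, -3.06]],
    [[0, -0.9, 3.2], [0, 0, 0]],
    [[0, -0.9, 3.2], [0, 0, 0]],
    [[-0.1, -0.9, 3.2], [0, 0, 0]],
    [[0, 0, 0], [0, 0, 0]],
    [[0, 0, 0], [0, 0, 0]]
  ]
}}

```text
clock: 14.55
position: [557.7, -237.3, 61.3]
ee_rot: [0.758, -0.652, -0.0, -0.0]
contact_force: [-0.4, 0.3, -0.9]
gripper_width: 16.9
grasp_force: 61.6
```

```bash
python3 - <<'E'
from go import *
a=np.radians(-81.7);G=frame([np.cos(a),np.sin(a),0],[0,0,-1])
delta([557.4,-241.4,5.5],G)
E
```

```text
t 14.55 pos [ 557.7 -237.3   61.3] shift cm [0.4  0.09 5.58] rotvec [-0.   0.   0.3] F [-0.4  0.3 -0.9] w 16.9 gf 61.6
```

>>> {"method": "drive_tool", "body": {
  "deltas": [
    [[0.2, 0.1, 1.5], [0, 0, 0]],
    [[0.2, 0, 1.5], [0, 0, 0]],
    [[0, 0, 1.2], [0, 0, 0]],
    [[0, 0, 0.6], [0, 0, 0]],
    [[0, 0, 0.4], [0, 0, 0]],
    [[0, 0, 0.2], [0, 0, 0]],
    [[0, 0, 0], [0, 0, 0]]
  ]
}}

```text
clock: 15.25
position: [557.3, -242.4, 7.1]
ee_rot: [0.758, -0.653, 0.0, -0.0]
contact_force: [0.4, -0.0, -0.8]
gripper_width: 16.5
grasp_force: 61.6
```

>>> {"method": "drive_tool", "body": {
  "deltas": [
    [[0, 0, 0.1], [0, 0, 0]],
    [[0, 0, 0.1], [0, 0, 0]],
    [[0, 0, 0], [0, 0, 0]]
  ]
}}

```text
clock: 15.55
position: [557.7, -242.5, 6.1]
ee_rot: [0.758, -0.652, 0.001, -0.0]
contact_force: [-0.4, 0.7, 3.6]
gripper_width: 16.8
grasp_force: 62.3
```

>>> {"method": "drive_tool", "body": {
  "deltas": [
    [[0, 0, 0], [0, 0, 0]],
    [[0, 0, 0], [0, 0, 0]],
    [[0, 0, 0], [0, 0, 0]],
    [[0, 0, 0], [0, 0, 0]],
    [[0, 0, -1], [0, 0, 0]],
    [[0, 0, -3], [0, 0, 0]],
    [[0, 0, -4.5], [0, 0, 0]],
    [[0, 0, -4.5], [0, 0, 0]],
    [[0, 0, -4.5], [0, 0, 0]],
    [[0, 0, -4.5], [0, 0, 0]],
    [[0, 0, 0], [0, 0, 0]]
  ],
  "claw": 5
}}

```text
clock: 16.65
position: [560.5, -243.8, 234.3]
ee_rot: [0.758, -0.652, 0.008, -0.003]
contact_force: [0.2, -0.3, 0.1]
gripper_width: 50.1
grasp_force: 0.0
```

The spatula is down. Next, over the high cover to look at the spacer.

>>> {"method": "drive_tool", "body": {
  "deltas": [
    [[0, 0, -3.6], [0, 0, 0]],
    [[0, 0, -3.6], [0, 0, 0]],
    [[0, 0, -3.6], [0, 0, 0]],
    [[-4.3, -0.33, 0], [0, 0, 0]],
    [[-4.3, -0.33, 0], [0, 0, 0]],
    [[-4.3, -0.33, 0], [0, 0, 0]],
    [[-4.3, -0.33, 0], [0, 0, 0]],
    [[-4.3, -0.33, 0], [0, 0, 0]],
    [[-4.3, -0.33, 0], [0, 0, 0]],
    [[-4.3, -0.33, 0], [0, 0, 0]],
    [[-4.3, -0.33, 0], [0, 0, 0]],
    [[-4.3, -0.33, 0], [0, 0, 0]]
  ],
  "claw": 7.5
}}

```text
clock: 17.85
position: [528.3, 146.3, 333.8]
ee_rot: [0.758, -0.653, 0.001, -0.001]
contact_force: [1.3, 0.1, 0.4]
gripper_width: 74.8
grasp_force: 0.0
```

>>> {"method": "drive_tool", "body": {
  "deltas": [
    [[-4.3, -0.33, 0], [0, 0, 0]],
    [[0, 0, 0], [0, 0, 8]],
    [[0, 0, 0], [0, 0, 8]],
    [[0, 0, 4.4], [0, 0, 0]],
    [[0, 0, 4.4], [0, 0, 0]],
    [[0, 0, 4.4], [0, 0, 0]],
    [[0, 0, 0], [0, 0, 0]],
    [[0, 0, 0], [0, 0, 0]]
  ]
}}

```text
clock: 18.65
position: [526.6, 187.8, 202.2]
ee_rot: [-0.66, 0.752, -0.001, 0.0]
contact_force: [0.2, 0.8, 1.2]
gripper_width: 75.4
grasp_force: 0.0
```

```bash
python3 - <<'E'
from go import *
import pickle
st=arm.read_state(); W=get_image('wrist'); pickle.dump((st,W),open('w3.pkl','wb'))
print(st['position'].round(1),st['joints'].round(2),st['clock'])
im=W['img']; p=proj(W,[528,213,16],st); print(p)
g=cv2.cvtColor(cv2.GaussianBlur(im,(3,3),0),cv2.COLOR_RGB2GRAY)
u,v=p.round().astype(int); print(g[v-48:v+49:6,u-48:u+49:6])
print(im[v-20:v+21:10,u-20:u+21:10].tolist())
E
```

```text
[526.6 187.8 202.2] [ 0.63  0.3  -0.2   0.   -1.07 -0.76] 18.65
[282.35035923 210.96627562]
[[145 105  93 105 106 105 104 104 104 105 105  99 103 104 105 104 104]
 [161 125  99 106 105 105 105 105 104 104 104  99 104 104 104 104 105]
 [162 144 144 105 106 105 105 105 105 104 104  98 104 104 104 105 105]
 [150 159 161 132 106 106 103 105 104 105 103 101 104 105 104 105 105]
 [158 162 161 161 132  59  59  63  68  74  77  85  91 103 104 105 105]
 [161 162 161 161 157  88  75  75  71  74  80  88  84 105 105 105 105]
 [162 162 155 160 131 112  71  72  71  72  71  71  83 105  92 106 105]
 [160 144 145 146 116 120 100  71  71  72  71  72  68  86  85  86 149]
 [145 145 145 146 110 120 120 110  70  73  71  72  69  86  86 140 144]
 [144 145 146 146  99 119 119 118 103  72  71  72  78 143 145 145 144]
 [144 147 145 145  94 119 119 118 119 112  71  72 123 145 145 152 145]
 [158 163 147 144 126 118 118 117 118 119 116  89 144 146 145 160 162]
 [160 159 140 135 145 146 146 146 142 140 136 131 146 146 146 146 162]
 [157 158 156 145 146 146 146 146 147 147 146 146 146 146 146 146 147]
 [162 162 152 146 146 146 146 147 147 147 147 147 147 147 146 146 146]
 [161 162 162 145 145 146 146 147 147 147 147 147 147 146 146 146 145]
 [161 162 162 158 146 146 147 147 147 147 148 147 147 146 145 144 145]]
[[[83, 84, 82], [86, 89, 88], [76, 79, 76], [75, 78, 77], [63, 65, 64]], [[114, 118, 116], [70, 72, 69], [70, 72, 70], [67, 70, 68], [69, 72, 71]], [[115, 119, 118], [117, 121, 119], [68, 70, 68], [69, 71, 70], [70, 72, 70]], [[115, 119, 118], [117, 121, 119], [116, 119, 117], [70, 72, 70], [73, 74, 72]], [[115, 119, 116], [116, 120, 117], [116, 121, 118], [116, 119, 117], [119, 123, 121]]]
```

```bash
cat > sq.py <<'E'
from go import *
import pickle
from scipy.optimize import minimize
st,W=pickle.load(open('w3.pkl','rb'))
g=cv2.GaussianBlur(cv2.cvtColor(W['img'],cv2.COLOR_RGB2GRAY),(0,0),1.0).astype(np.float32)
gx=cv2.Sobel(g,cv2.CV_32F,1,0);gy=cv2.Sobel(g,cv2.CV_32F,0,1); m=np.minimum(cv2.magnitude(gx,gy),120)
a=np.linspace(-25,25,41); o=np.full(41,25.)
Q=np.r_[np.c_[a,o],np.c_[a,-o],np.c_[o,a],np.c_[-o,a]]
def f(p):
    c,s=np.cos(p[2]),np.sin(p[2]); X=np.c_[Q@np.array([[c,s],[-s,c]])+p[:2],np.full(len(Q),16.)]
    q=proj(W,X,st).astype(np.float32); return -cv2.remap(m,q[None,:,0].copy(),q[None,:,1].copy(),1).mean()
best=min(((f([x,y,t]),x,y,t) for x in np.arange(514,544,2) for y in np.arange(196,232,2) for t in np.radians(np.arange(-24,14,3))))
r=minimize(f,best[1:],method='Nelder-Mead',options=dict(initial_simplex=np.array(best[1:])+np.array([[0,0,0],[2,0,0],[0,2,0],[0,0,.04]])))
print(best,r.x,np.degrees(r.x[2]),r.fun)
x,y,t=r.x
c,s=np.cos(t),np.sin(t); K=np.array([[-25,-25],[25,-25],[25,25],[-25,25]])@np.array([[c,s],[-s,c]])+[x,y]
q=proj(W,np.c_[K,[16]*4],st); im=W['img'][:,:,::-1].copy(); big=cv2.resize(im[160:260,230:335],None,fx=4,fy=4,interpolation=cv2.INTER_CUBIC)
cv2.polylines(big,[((q-[230,160])*4+1.5).astype(int)],True,(0,0,255),1); cv2.imwrite('pics/sq.png',big)
for ytool in (1,): 
    tx=t-np.pi/2; G=frame([np.cos(tx),np.sin(tx),0],[0,0,-1]); delta([x,y,60],G)
E
python3 sq.py
```

```text
(np.float32(-62.896927), np.int64(530), np.int64(214), np.float64(-0.20943951023931956)) [ 5.29305454e+02  2.14483962e+02 -1.83342003e-01] -10.504722970420321 -65.71273803710938
t 18.7 pos [527.5 188.3 203.7] shift cm [-2.59  0.23 14.37] rotvec [-0.3  0.1  3.1] F [ 0.5  0.7 -0. ] w 75.1 gf 0.0
```

>>> {"method": "drive_tool", "body": {
  "deltas": [
    [[-0.6, 0.1, 3.6], [0, 0, 0]],
    [[-0.7, 0, 3.6], [0, 0, 0]],
    [[-0.6, 0.1, 3.6], [0, 0, 0]],
    [[-0.7, 0, 3.6], [0, 0, 0]],
    [[0, 0, 0], [0, 0, 3.1]],
    [[0, 0, 1.5], [0, 0, 0]],
    [[0, 0, 1.5], [0, 0, 0]],
    [[0, 0, 1], [0, 0, 0]],
    [[0, 0, 0], [0, 0, 0]],
    [[0, 0, 0], [0, 0, 0]]
  ]
}}

```text
clock: 19.7
position: [528.7, 214.5, 18.4]
ee_rot: [-0.639, 0.769, -0.001, 0.002]
contact_force: [0.2, -0.8, -0.5]
gripper_width: 75.0
grasp_force: 0.0
```

```bash
python3 - <<'E'
from go import *
tx=-.1833-np.pi/2; delta([529.3,214.5,2],frame([np.cos(tx),np.sin(tx),0],[0,0,-1]))
E
```

```text
t 19.7 pos [528.7 214.5  18.4] shift cm [-0.01 -0.05  1.64] rotvec [-0.2  0.1 -0.1] F [ 0.2 -0.8 -0.5] w 75.0 gf 0.0
```

>>> {"method": "drive_tool", "body": {
  "deltas": [
    [[0, 0, 0.8], [0, 0, 0]],
    [[0, 0, 0.8], [0, 0, 0]],
    [[0, 0, 0], [0, 0, 0]],
    [[0, 0, 0], [0, 0, 0]]
  ]
}}

```text
clock: 20.1
position: [527.4, 213.6, 0.7]
ee_rot: [-0.639, 0.769, -0.0, -0.0]
contact_force: [0.0, -0.3, 0.0]
gripper_width: 75.2
grasp_force: 0.0
```

>>> {"method": "drive_tool", "body": {
  "deltas": [
    [[0, 0, 0], [0, 0, 0]],
    [[0, 0, 0], [0, 0, 0]],
    [[0, 0, 0], [0, 0, 0]],
    [[0, 0, 0], [0, 0, 0]],
    [[0, 0, 0], [0, 0, 0]],
    [[0, 0, 0], [0, 0, 0]]
  ],
  "claw": 4.2
}}

```text
clock: 20.7
position: [528.0, 214.1, 1.6]
ee_rot: [-0.639, 0.769, -0.0, 0.001]
contact_force: [0.1, 0.1, 5.2]
gripper_width: 48.3
grasp_force: 63.8
```

```bash
python3 - <<'E'
from go import *
s=arm.read_state(); print(s['position'].round(2),s['gripper_width'],s['contact_force'].round(1),s['joints'].round(2))
E
```

```text
[527.96 214.11   1.63] 48.30659353588659 [0.1 0.1 5.2] [ 0.67  0.56 -0.39  0.   -0.63 -0.86]
```

Gripped the 50 mm spacer. Lifting it over the cover to a view pose above the pocket.

>>> {"method": "drive_tool", "body": {
  "deltas": [
    [[0, 0, -1], [0, 0, 0]],
    [[0, 0, -3], [0, 0, 0]],
    [[0, 0, -4.5], [0, 0, 0]],
    [[0, 0, -4.5], [0, 0, 0]],
    [[0, 0, -4.5], [0, 0, 0]],
    [[0, 0, -4.5], [0, 0, 0]],
    [[0, 0, -4.5], [0, 0, 0]],
    [[0, 0, -4.5], [0, 0, 0]],
    [[0, 0, -4.5], [0, 0, 0]],
    [[0, 0, 0], [0, 0, 0]],
    [[0, 0, 0], [0, 0, 0]]
  ]
}}

```text
clock: 21.8
position: [526.5, 213.8, 356.1]
ee_rot: [-0.639, 0.769, 0.0, 0.001]
contact_force: [-0.4, 0.9, -2.8]
gripper_width: 48.3
grasp_force: 63.1
```

>>> {"method": "drive_tool", "body": {
  "deltas": [
    [[4, -1, 0], [0, 0, 0]],
    [[4, -1, 0], [0, 0, 0]],
    [[4, -1, 0], [0, 0, 0]],
    [[4, -1, 0], [0, 0, 0]],
    [[4, -1, 0], [0, 0, 0]],
    [[4, -1, 0], [0, 0, 0]],
    [[4, -1, 0], [0, 0, 0]],
    [[4, -1, 0], [0, 0, 0]],
    [[0, 0, 0], [0, 0, 0]],
    [[0, 0, 0], [0, 0, 0]]
  ]
}}

```text
clock: 22.8
position: [546.0, -116.2, 353.2]
ee_rot: [-0.638, 0.77, 0.002, -0.002]
contact_force: [0.6, -0.5, -3.0]
gripper_width: 48.4
grasp_force: 63.1
```

```bash
python3 - <<'E'
from go import *
T=nest([20,0,180]); d,rv=delta(T,LR); print((LR.T@(T-arm.read_state()['position'])/10).round(2), arm.read_state()['joints'].round(2))
E
```

```text
t 22.8 pos [ 546.  -116.2  353.2] shift cm [-0.37 -0.06  7.23] rotvec [ -0.7 -30.   -3.5] F [ 0.6 -0.5 -3. ] w 48.4 gf 63.1
[ 3.3  -0.05  6.44] [ 0.08  0.21  0.07 -0.   -1.43 -0.27]
```

>>> {"method": "drive_tool", "body": {
  "deltas": [
    [[0, 0, 0], [-0.14, -6, -0.7]],
    [[0, 0, 0], [-0.14, -6, -0.7]],
    [[0, 0, 0], [-0.14, -6, -0.7]],
    [[0, 0, 0], [-0.14, -6, -0.7]],
    [[0, 0, 0], [-0.14, -6, -0.7]],
    [[1.1, 0, 2.15], [0, 0, 0]],
    [[1.1, 0, 2.15], [0, 0, 0]],
    [[1.1, 0, 2.15], [0, 0, 0]],
    [[0, 0, 0], [0, 0, 0]],
    [[0, 0, 0], [0, 0, 0]],
    [[0, 0, 0], [0, 0, 0]]
  ]
}}

```text
clock: 23.9
position: [548.5, -111.5, 285.1]
ee_rot: [-0.641, 0.723, 0.169, 0.196]
contact_force: [-0.0, -0.1, -2.3]
gripper_width: 48.0
grasp_force: 63.1
```

```bash
cat > pk.py <<'E'
from go import *
import pickle,sys
from scipy.optimize import minimize
if len(sys.argv)>1:
    st=arm.read_state(); W=get_image('wrist'); pickle.dump((st,W),open('w4.pkl','wb'))
st,W=pickle.load(open('w4.pkl','rb'))
delta(nest([20,0,180]),LR); print(st['joints'].round(2))
ax=lambda o,s:None
def poly(p,L):
    x,y,t=p; Rz=R.from_euler('z',t).as_matrix()
    P=np.array(L,float); P=P+[x,y,0]; P=P@Rz.T if False else np.c_[(P[:,0]*np.cos(t)-P[:,1]*np.sin(t)),(P[:,0]*np.sin(t)+P[:,1]*np.cos(t)),P[:,2]]
    return proj(W,P@NR.T+NO,st)
im=W['img'][:,:,::-1]
c=poly([0,0,0],[[0,0,15]])[0]; u0,v0=int(c[0]-62),int(c[1]-62); u0=max(u0,0);v0=max(v0,0)
S=4.6; big=cv2.resize(im[v0:v0+125,u0:u0+125],None,fx=S,fy=S,interpolation=cv2.INTER_CUBIC); raw=big.copy()
print('origin',u0,v0)
for L,col in (([[-34.5,-34.5,28],[-34.5,34.5,28],[34.5,34.5,34],[34.5,-34.5,34]],(0,0,255)),([[-27.5,-27.5,28],[-27.5,27.5,28],[27.5,27.5,34],[27.5,-27.5,34]],(0,255,0)),([[-27.5,-27.5,0],[-27.5,27.5,0],[27.5,27.5,0],[27.5,-27.5,0]],(255,255,0))):
    cv2.polylines(big,[((poly([0,0,0],L)-[u0,v0])*S+S/2).astype(int)],True,col,1)
cv2.imwrite('pics/pk.png',cv2.resize(np.hstack([raw[:, :],big])[:, :],(800,400)) if False else big)
E
python3 pk.py 1
```

```text
t 23.95 pos [ 548.5 -111.6  285.3] shift cm [0.32 0.15 0.32] rotvec [-0.3 -0.   0.4] F [ 0.1 -0.1 -1.5] w 48.5 gf 63.1
[-0.22  0.31  0.13 -0.52 -1.45  0.18]
origin 220 107
```

View pics/pk.png

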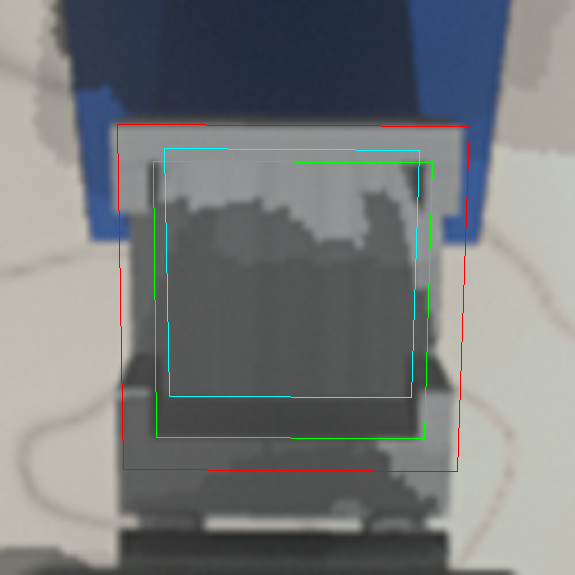

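The wrist view shows the pocket. Its front wall top edge runs from (111,122) to (463,122), the back wall inner edge is at about y 437 as predicted, and the floor outline is centred at x about 286 against 291.5 predicted. So the nest lies about 1.25 mm toward tool -y of my estimate, and x and yaw match. I average state readings and compute the placing move.

```bash
cat > pl.py <<'E'
from go import *
import pickle
def avg(n=8):
    P=[];Q=[]
    for _ in range(n):
        s=arm.read_state();P.append(s['position']);Q.append(s['ee_rot']);get_image('wrist')
    Q=[q*np.sign(q@Q[0]) for q in Q]
    return np.mean(P,0),R.from_quat(Q).mean().as_matrix(),np.std(P,0)
E
python3 - <<'E'
from pl import *
st,_=pickle.load(open('w4.pkl','rb')); Rs=Rm(st['ee_rot'])
p,Ra,sd=avg(); print('avg',p.round(2),sd.round(2))
v=Rs.T@(NO-st['position'])+[0.3,-1.25,0]
N2=p+Ra@v; print('nest est',N2.round(2)); 
# keep depth along nest z from prior (z known)
nz=NR[:,2]; N2=N2-nz*((N2-NO)@nz); print('used',N2.round(2)); np.save('N2.npy',N2)
rel=R.from_matrix(Ra.T@LR).as_rotvec(degrees=True); print('rot to LR',rel.round(2))
print('rot st->LR',R.from_matrix(Rs.T@LR).as_rotvec(degrees=True).round(2))
T=N2+NR@[-0.8,0,60]; print('shift in LR frame to z60',(LR.T@(T-p)/10).round(3))
E
```

```text
avg [ 548.21 -111.82  284.71] [0.21 0.09 0.44]
nest est [556.87 -41.12 114.53]
used [556.86 -41.2  114.66]
rot to LR [-0.27 -0.01  0.29]
rot st->LR [-0.27 -0.04  0.35]
shift in LR frame to z60 [ 2.42   0.022 12.284]
```

>>> {"method": "drive_tool", "body": {
  "deltas": [
    [[0, 0, 0], [-0.27, 0, 0.3]],
    [[0.6, 0, 2], [0, 0, 0]],
    [[0.6, 0, 2], [0, 0, 0]],
    [[0.6, 0, 2], [0, 0, 0]],
    [[0.6, 0, 2], [0, 0, 0]],
    [[0, 0, 2], [0, 0, 0]],
    [[0, 0, 1.5], [0, 0, 0]],
    [[0, 0, 0.8], [0, 0, 0]],
    [[0, 0, 0], [0, 0, 0]],
    [[0, 0, 0], [0, 0, 0]]
  ]
}}

```text
clock: 25.35
position: [553.3, -71.7, 165.9]
ee_rot: [-0.639, 0.724, 0.171, 0.194]
contact_force: [0.3, -0.7, -1.7]
gripper_width: 48.3
grasp_force: 63.0
```

```bash
cat > pl2.py <<'E'
from pl import *
N2=np.load('N2.npy'); p,Ra,sd=avg(6)
print('nest TCP',(NR.T@(p-N2)).round(2),'rot',R.from_matrix(Ra.T@LR).as_rotvec(degrees=True).round(2),'F nest',(NR.T@arm.read_state()['contact_force']).round(1),arm.read_state()['clock'])
E
python3 pl2.py
```

```text
nest TCP [-0.98 -0.26 59.91] rot [-0.01 -0.02 -0.03] F nest [-1.5  0.3 -2.2] 25.65
```

>>> {"method": "drive_tool", "body": {
  "deltas": [
    [[0, 0.02, 1], [0, 0, 0]],
    [[0, 0, 1], [0, 0, 0]],
    [[0, 0, 0.6], [0, 0, 0]],
    [[0, 0, 0.5], [0, 0, 0]],
    [[0, 0, 0.5], [0, 0, 0]],
    [[0, 0, 0], [0, 0, 0]]
  ]
}}

```text
clock: 26.25
position: [554.4, -53.0, 133.2]
ee_rot: [-0.639, 0.725, 0.173, 0.193]
contact_force: [-0.0, 1.5, -2.9]
gripper_width: 48.4
grasp_force: 63.1
```

```bash
python3 pl2.py
```

```text
nest TCP [-1.13  0.47 22.93] rot [ 0.09  0.   -0.07] F nest [-0.5  0.2 -2.8] 26.55
```

It is inside the walls with no contact force. Continuing down to the floor.

>>> {"method": "drive_tool", "body": {
  "deltas": [
    [[0.0, -0.03, 0.5], [0, 0, 0]],
    [[0, 0, 0.5], [0, 0, 0]],
    [[0, 0, 0.4], [0, 0, 0]],
    [[0, 0, 0.3], [0, 0, 0]],
    [[0, 0, 0.2], [0, 0, 0]],
    [[0, 0, 0], [0, 0, 0]],
    [[0, 0, 0], [0, 0, 0]]
  ]
}}

```text
clock: 27.25
position: [556.3, -44.1, 117.6]
ee_rot: [-0.639, 0.725, 0.172, 0.194]
contact_force: [0.5, -0.8, -2.2]
gripper_width: 48.2
grasp_force: 63.1
```

```bash
python3 pl2.py
```

```text
nest TCP [-1.1   0.14  4.16] rot [ 0.06  0.   -0.06] F nest [-1.   0.2 -1.6] 27.55
```

>>> {"method": "drive_tool", "body": {
  "deltas": [
    [[0, 0, 0.1], [0, 0, 0]],
    [[0, 0, 0.1], [0, 0, 0]],
    [[0, 0, 0.1], [0, 0, 0]],
    [[0, 0, 0], [0, 0, 0]],
    [[0, 0, 0], [0, 0, 0]]
  ]
}}

```text
clock: 28.05
position: [556.4, -43.0, 115.6]
ee_rot: [-0.639, 0.724, 0.172, 0.194]
contact_force: [-3.4, -2.5, 4.1]
gripper_width: 48.6
grasp_force: 63.9
```

```bash
python3 pl2.py
```

```text
nest TCP [-1.13  0.23  1.78] rot [ 0.06 -0.02 -0.03] F nest [-0.4  3.6  6.4] 28.35
```

Floor contact at the expected height. Releasing and withdrawing along the pocket normal.

>>> {"method": "drive_tool", "body": {
  "deltas": [
    [[0, 0, 0], [0, 0, 0]],
    [[0, 0, 0], [0, 0, 0]],
    [[0, 0, 0], [0, 0, 0]],
    [[0, 0, 0], [0, 0, 0]],
    [[0, 0, -0.5], [0, 0, 0]],
    [[0, 0, -1], [0, 0, 0]],
    [[0, 0, -1.5], [0, 0, 0]],
    [[0, 0, -2], [0, 0, 0]],
    [[0, 0, -3], [0, 0, 0]],
    [[0, 0, -4], [0, 0, 0]],
    [[0, 0, -4], [0, 0, 0]]
  ],
  "claw": 6.5
}}

```text
clock: 29.45
position: [546.2, -123.4, 256.1]
ee_rot: [-0.639, 0.725, 0.171, 0.194]
contact_force: [1.7, 0.5, -0.3]
gripper_width: 65.0
grasp_force: 0.0
```

```bash
cat > fin.py <<'E'
from pl import *
from scipy.optimize import minimize
N2=np.load('N2.npy'); p,Ra,sd=avg(4); st={'position':p,'ee_rot':R.from_matrix(Ra).as_quat()}
W=get_image('wrist'); print(p.round(1),arm.read_state()['clock'])
g=cv2.GaussianBlur(cv2.cvtColor(W['img'],cv2.COLOR_RGB2GRAY),(0,0),1.0).astype(np.float32)
m=np.minimum(cv2.magnitude(cv2.Sobel(g,cv2.CV_32F,1,0),cv2.Sobel(g,cv2.CV_32F,0,1)),80)
a=np.linspace(-25,25,41);o=np.full(41,25.);Q=np.r_[np.c_[a,o],np.c_[a,-o],np.c_[o,a],np.c_[-o,a]]
def f(q,z=16):
    c,s=np.cos(q[2]),np.sin(q[2]);X=np.c_[Q@np.array([[c,s],[-s,c]])+q[:2],np.full(len(Q),float(z))]@NR.T+N2
    u=proj(W,X,st).astype(np.float32);return -cv2.remap(m,u[None,:,0].copy(),u[None,:,1].copy(),1).mean()
for z in (16,20,26):
    b=min((f([x,y,t],z),x,y,t) for x in np.arange(-6,6.1,1) for y in np.arange(-5,5.1,1) for t in np.radians(np.arange(-9,9.1,3)))
    print('top z',z,np.round(b,2))
print('centre px',proj(W,N2+NR@[0,0,16.],st).round())
cv2.imwrite('pics/last.png',W['img'][:,:,::-1])
E
python3 fin.py; python3 ang.py
```

```text
[ 547.8 -125.3  259.2] 29.7
top z 16 [-45.62  -6.    -3.    -0.05]
top z 20 [-43.85  -6.    -1.     0.  ]
top z 26 [-40.75  -6.     0.     0.16]
centre px [283. 198.]
scene [(2.1, 59.9), (2.15, 59.9), (2.2, 59.5), (2.05, 58.1), (2.25, 57.4)]
side [(2.2, 59.9), (2.25, 59.1), (2.15, 58.0), (2.05, 57.3), (2.0, 56.8)]
both [(2.2, 119.5), (2.15, 117.9), (2.25, 116.5), (2.05, 115.4), (2.1, 115.1)]
```

```bash
python3 - <<'E'
from pl import *
N2=np.load('N2.npy'); p,Ra,sd=avg(4); st={'position':p,'ee_rot':R.from_matrix(Ra).as_quat()}
W=get_image('wrist'); pickle.dump((st,W),open('w5.pkl','wb')); g=cv2.cvtColor(W['img'],cv2.COLOR_RGB2GRAY).astype(np.float32)
def prof(L):
    u=proj(W,np.array(L,float)@NR.T+N2,st).astype(np.float32);return cv2.remap(g,u[None,:,0].copy(),u[None,:,1].copy(),1)[0].astype(int).tolist()
xs=np.arange(-38,40,2)
for y in(-22,-12,0,12,22): print('y',y,list(zip(xs.tolist(),prof([[x,y,16] for x in xs]))))
for x in(-22,-10,0,10,22): print('x',x,list(zip(xs.tolist(),prof([[x,y,16] for y in xs]))))
E
```

```text
y -22 [(-38, 54), (-36, 70), (-34, 69), (-32, 103), (-30, 147), (-28, 146), (-26, 146), (-24, 128), (-22, 121), (-20, 121), (-18, 122), (-16, 122), (-14, 122), (-12, 122), (-10, 122), (-8, 122), (-6, 122), (-4, 122), (-2, 122), (0, 122), (2, 83), (4, 76), (6, 77), (8, 79), (10, 76), (12, 75), (14, 76), (16, 76), (18, 75), (20, 76), (22, 73), (24, 73), (26, 73), (28, 71), (30, 72), (32, 69), (34, 73), (36, 89), (38, 95)]
y -12 [(-38, 53), (-36, 68), (-34, 67), (-32, 102), (-30, 146), (-28, 146), (-26, 145), (-24, 127), (-22, 120), (-20, 121), (-18, 121), (-16, 120), (-14, 121), (-12, 121), (-10, 121), (-8, 122), (-6, 121), (-4, 121), (-2, 121), (0, 122), (2, 109), (4, 81), (6, 82), (8, 81), (10, 82), (12, 78), (14, 74), (16, 74), (18, 73), (20, 74), (22, 71), (24, 70), (26, 71), (28, 69), (30, 69), (32, 69), (34, 69), (36, 88), (38, 94)]
y 0 [(-38, 50), (-36, 66), (-34, 66), (-32, 99), (-30, 146), (-28, 145), (-26, 145), (-24, 127), (-22, 119), (-20, 120), (-18, 120), (-16, 120), (-14, 120), (-12, 120), (-10, 120), (-8, 120), (-6, 120), (-4, 120), (-2, 120), (0, 120), (2, 112), (4, 85
[... 2473 characters left out ...]
, 82), (-16, 79), (-14, 82), (-12, 82), (-10, 82), (-8, 81), (-6, 80), (-4, 81), (-2, 79), (0, 79), (2, 82), (4, 84), (6, 81), (8, 80), (10, 79), (12, 84), (14, 86), (16, 88), (18, 82), (20, 107), (22, 98), (24, 80), (26, 89), (28, 88), (30, 88), (32, 125), (34, 182), (36, 176), (38, 182)]
x 22 [(-38, 193), (-36, 147), (-34, 72), (-32, 72), (-30, 72), (-28, 67), (-26, 77), (-24, 73), (-22, 73), (-20, 72), (-18, 71), (-16, 72), (-14, 71), (-12, 71), (-10, 71), (-8, 70), (-6, 70), (-4, 71), (-2, 70), (0, 72), (2, 73), (4, 73), (6, 69), (8, 69), (10, 71), (12, 77), (14, 75), (16, 75), (18, 72), (20, 73), (22, 74), (24, 75), (26, 74), (28, 67), (30, 73), (32, 72), (34, 74), (36, 154), (38, 197)]
```

```bash
python3 -c "
from bench import arm
print(arm.job_done())"
```

```text
the job is handed in; nothing more can be done
None
```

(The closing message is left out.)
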